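# Turn the lacquered seal in its turning tray

### The arm

A 7-joint arm with a two-finger parallel gripper is mounted at the origin on the work surface. World frame = base frame: x ahead of the robot, y to its left, z up, the work surface at z = 0. Lengths are in m, angles in degrees, forces in N, time in s.
With the tool pointing down it reaches from about 0.425 to 0.875 m from the base axis. Payload 4.7 kg.
Tool frame: the origin (TCP) lies between the finger pads; the fingertips stand env.tip_reach ahead of it and the grasp point (between the pads) lies 2 mm behind it (env.tip_reach is the distance from the TCP to the fingertips, in m); z points along the fingers, y is the line along which they close (so a half turn about z gives the same grasp; the last joint's range is limited). The gripper opens to 87 mm and grips with 3 to 60 N. Pads are 19 mm wide; open, the fingers measure 117 mm over their backs; the gripper's body (75 mm by 190 mm) begins 51 mm behind the grasp point.
Start: joints at [-66.515, 18.392, -4.016, 83.108, 1.295, 78.541, -3.26], TCP at [0.251, 0.6, 0.21] pointing down, gripper open.
Joint ranges: [-163.93, 163.93], [-17.29, 119.83], [-79.2, 71.16], [3.27, 140.29], [-89.18, 269.18], [5.43, 117.66], [-154.24, 154.24]. Speed limits (degrees/s): [147.25, 147.25, 180, 180, 180, 180, 180].

### API

Orientations are given as [roll, pitch, yaw] about the fixed x, y, z axes, in that order (R = Rz(yaw) Ry(pitch) Rx(roll)).
In Python, from cell import env, read_camera gives the robot as it stands. The module is installed in compiled form; this text tells all that it offers.
- The arm moves only by the tool run_rows, called after "Call:" as name(argument=value, ...) on one line, values as JSON. Schema: {"type":"object","properties":{"plan":{"type":"object","properties":{"dx":{"type":"array","items":{"type":"number"},"minItems":1,"maxItems":8},"dy":{"type":"array","items":{"type":"number"},"minItems":1,"maxItems":8},"dz":{"type":"array","items":{"type":"number"},"minItems":1,"maxItems":8},"spin":{"type":"array","items":{"type":"number"},"minItems":1,"maxItems":8},"aperture":{"type":"array","items":{"type":"number"},"minItems":1,"maxItems":8}},"additionalProperties":false,"required":["dx","dy","dz","spin","aperture"]},"force":{"type":"number"},"only":{"type":"string"},"quiet":{"type":"boolean"},"lines":{"type":"string"}},"required":["plan"],"additionalProperties":false}. plan is an object with one list for each field, all of the same length, 1 to 8, a row being the entries at one place: dx, dy, dz (the shift in m), spin (a turn about the tool's z in degrees), aperture (the finger opening in m); each row is the pose to reach, as a shift and turn from the pose commanded when the call began, along the tool's axes at that moment; what a row does not reach only later rows make up. A row lasts 1/12 s, in which the tool goes at most 0.0417 m and 7.16 degrees, less where a joint would pass 70% of its speed; a pose out of reach is approached as far as the arm can. The fingers move at their own pace and stop on an object; force is the grip in N (left out, the last holds). Time passes only in rows, so rows that do not move let the fingers close. The tool returns the time, the measured TCP pose, the force, the opening and the grip force at its end. only (a regular expression) keeps the lines of the reply that match it, lines (a string "A,B") keeps lines A to B, and quiet returns only ok. Input that does not fit is refused with a message, and nothing moves.
- env.get_obs(): the state, without advancing time (a new reading comes with each control period).
- read_camera(name): name is "scene" or "top" or "wrist"; returns a dict with "color" (480x640x3 uint8, blue, green, red), "fx", "fy", "cx", "cy" (pixels), "world_from_camera" (4x4, takes a point from camera to world coordinates). Camera axes: x right, y down, z forward; pixel columns grow to the right and rows downward; lengths in m; the calibration is good to about 2 mm. The wrist camera is an equidistant fisheye: a pixel r from the principal point sees the ray r / f radians off the axis. A picture is of the moment at which its call begins. There is no depth.
- env.sign_off(): hands the job in; it is judged then, once.
The state is a dict: "time_s": time; "qpos": joint angles; "joint_velocities": joint speeds; "effort": joint torques, N m; "tool_pos": TCP position; "tool_rot": TCP orientation; "force": force on the tool from outside, world axes, zero at the start; "wrist_torque": the same for the moment, N m; "grip_width": finger opening in m; "grasp_force": force on a finger pad.
Only numpy, scipy, OpenCV 4.12 (cv2) and the standard library are available. Lean on these libraries where they do the work, as an engineer would, in place of code of your own. Each camera call takes 0.05 s, during which the arm holds its last target. There are 200 camera calls.

### The job

The flat amber seal in the hinged aluminium turning tray is freshly lacquered and has to be turned over, carved face up, without being touched. Slide the tray's clear cover fully open while the tray is still level, then lift the tray by its side handle up and over until it rests on its other side, so that the seal tumbles over and lies flat on the second leaf. Leave the cover open and the tray there, and leave the other things on the shelf where they are.

Things in the scene. Friction and masses are not known exactly. Their poses are not given: they have to be found in the camera images.
- stand: Fixed dark wooden stand of the turning tray: base 200 x 112 mm, 10 mm high, cheeks at the hinge to 88 mm height, 110 mm over their outsides. Origin on the shelf under the middle of the hinge; y along the hinge towards the tray's side handle, -x towards the lip of the level leaf (roughly to the robot), z up. Hinge line 75 mm above the origin. Never moves.
- tray_corner (a point): Aluminium L-section tray, 82 mm wide: inner corner of its 2 leaves, on the hinge line, mid width. Axes turn with the tray, at tilt 0 equal to the stand's. Level leaf: floor z = 0, 90 mm long towards -x, end lip 11 mm high. Upright leaf: face x = 0, 72 mm long towards +z, end lip 12 mm. Side walls at y +-37 to 41 mm, 28 mm high over the leaf, 109 mm long; inside width 74 mm.
- tray (a joint): Tilt about the hinge (rad): 0 = start, level; grows as the handle is lifted up and over to the stand's +x; end stop 2.0 (115 deg), second leaf then slopes 25 deg down away from the hinge. Light damped hinge (0.1 N m s/rad, weight under 0.25 N m); well past half way it sinks to the stop by itself; rests at either stop. The seal tumbles only near the end, above about 1.8.
- tray_handle (a point): Middle of the handle's round wooden grip, 16 mm thick, 45 mm long along tray y, on a 10 mm rod sticking out sideways. In the tray_corner frame at x -75, y +107.5, z +8 mm (grip y 85 to 130). At tilt q it is at stand x = -75 cos q + 8 sin q mm, and 75 sin q + 8 cos q mm above the hinge line. It can turn between the fingers, so the tool may stay pointing down.
- cover (a joint): How far the clear plastic cover over the level leaf is slid out (m): starts 0 to 0.01 (shut), 0.075 = fully open at its stop. Slides to the tray's -x, out over the lip; 1.5 N friction keeps it where left, also when tilted; stays captive in its tracks. 86 x 72 x 3 mm, top face 21 mm above the leaf's floor. Shut, it keeps the seal from tumbling.
- cover_grip (a point): Where to pinch the cover's wooden bar: bar 12 mm thick (tray x), 36 mm long (tray y), 28 mm high, upright on the cover. Point is mid bar, 23 mm above the cover's top, 5 mm below the bar's top, 44 mm above the leaf's floor; with the cover shut (0) 75 mm from the upright leaf. Moves with the cover.
- seal: Flat square amber resin seal, 48 x 48 x 10 mm, about 30 g, lying loose on the tray's level leaf under the cover, plain face up, carved face (raised border and strokes) down. Origin at the centre of the carved face; z axis runs from the carved to the plain face: up at the start, down once turned.
- tall_seal_a: bystander: upright square amber resin seal, 26 x 26 x 58 mm, loose; origin centre of underside
- tall_seal_b: bystander: a second upright amber seal like the first, 26 x 26 x 58 mm, loose
- pad_case: bystander: closed red plastic seal pad case, 85 x 85 x 29 mm, loose, beyond the end of the tray's side handle; origin centre of underside
- pen_tray: bystander: shallow open aluminium pen tray with two pens, 210 (its x) x 62 x 16 mm, loose, beside the turning tray on the side away from the handle; origin centre of underside
- grinding_stone: bystander: smooth round grey grinding stone, 120 mm across, 28 mm high, loose; origin centre of underside
- water_cup: bystander: small ceramic cup, 60 mm across, 35 mm high, loose; origin centre of underside
- brush_stand: bystander: tiered white ceramic brush stand, 110 mm across the foot, 176 mm high, loose; origin centre of underside

How it is judged (in metres and radians):
On the way, in this order (a step that is already met when the one before it is completed fails the run):
1. cover slid fully open (65 mm or more) while the tray is still level (within 0.15 rad) (value of joint cover above 0.065 m and value of joint tray below 0.15 rad), for 0.2 s.
2. tray tipped right over on to its other stop (tilt above 1.9 rad) (value of joint tray above 1.9 rad), for 0.2 s.
At the end, for the whole second after the job is handed in: The tray rests tipped over (tilt above 1.9 rad) with its cover still open (above 60 mm), and the seal lies at rest, flat (within 10 degrees) on the second leaf inside the tray, carved face up (z axis more than 2.5 rad from upright) (value of joint tray above 1.9 rad and value of joint cover above 0.06 m and angle between seal's own z axis and vertical above 2.5 rad and angle between the z axis of seal and the x axis of tray_corner, either way round below 0.17 rad and x of seal in the frame of tray_corner between -0.016 and -0.004 m and z of seal in the frame of tray_corner between 0.015 and 0.055 m and y of seal in the frame of tray_corner between -0.037 and 0.037 m and linear speed of seal below 0.02 m/s and angular speed of seal below 0.2 rad/s); the robot touches nothing.
It fails at once if the robot touches the seal (contact force between any of the fingers, the arm and seal above 0.2 N).
It fails at once if another thing on the shelf is displaced by more than 30 mm (distance of any of tall_seal_a, tall_seal_b, pad_case, pen_tray, grinding_stone, water_cup, brush_stand from where it was at the start of the episode above 0.03 m).
It also fails if it takes over 48 s, if anything falls off the work surface, if the arm or the gripper's body presses on something with over 40 N, if the wrist force passes 120 N, or if a joint passes its speed limit or range.

## Working session

There is one attempt and no reset: what is moved stays moved. The work goes in short steps, Python scripts to look and compute and a tool call to move; the robot and the scene stay as the last step left them, time stands still between calls to the robot, and variables do not carry over. Pictures are saved under pics/ and viewed, at most 12 in all, crops included, and the job is handed in when it is done.

```bash
mkdir -p pics; python3 - <<'E'
from cell import env, read_camera
import cv2,numpy as np,pickle
for n in("scene","top"):
    d=read_camera(n); cv2.imwrite(f"pics/{n}0.png",d["color"]); pickle.dump(d,open(n+"0.pkl","wb"))
    print(n,d["fx"],d["fy"],d["cx"],d["cy"]);print(np.round(d["world_from_camera"],3))
o=env.get_obs();print(o["time_s"],o["tool_pos"],o["tool_rot"],o["grip_width"],env.tip_reach)
E
```

```text
scene 435.94877903519205 435.94877903519205 313.50388213600843 235.54864768279785
[[ 0.527  0.474 -0.705  1.284]
 [ 0.85  -0.316  0.422 -0.312]
 [-0.022 -0.822 -0.569  0.636]
 [ 0.     0.     0.     1.   ]]
top 585.7077677488204 585.7077677488204 315.90696561174155 239.5696097323089
[[-0.006 -0.996  0.093  0.47 ]
 [-1.     0.005 -0.01   0.122]
 [ 0.01  -0.093 -0.996  1.436]
 [ 0.     0.     0.     1.   ]]
0.1 [0.25042353 0.59927158 0.20866041] [-1.79902705e+02  5.53202413e-03  1.57326899e+02] 0.08708065045894833 0.017
```

View pics/scene0.png

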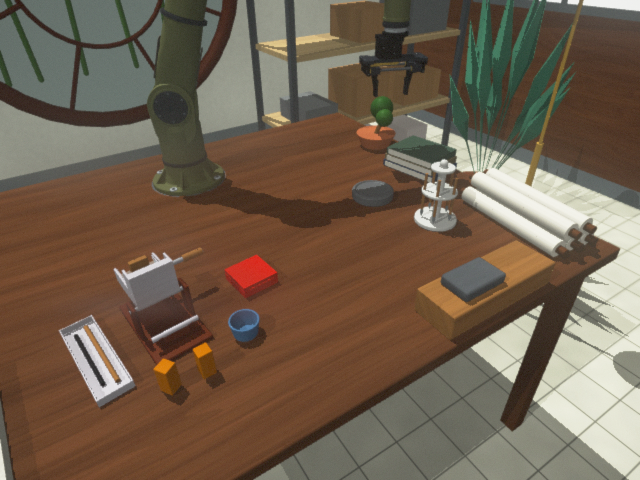

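View pics/top0.png

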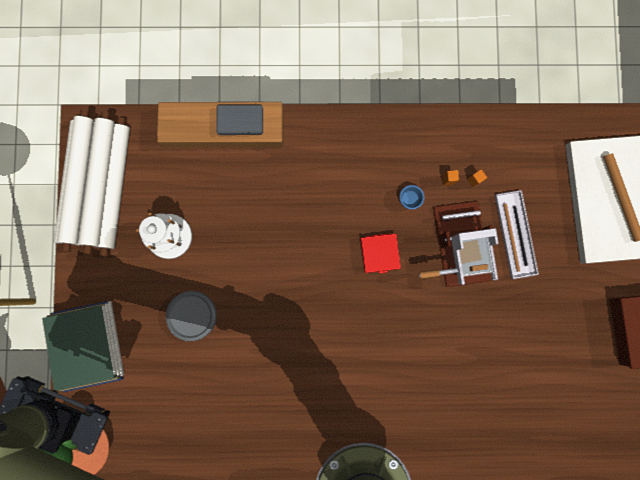

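The scene view shows the turning tray around (155,300), between the pen tray on its left and the red case on its right. In the top view the tray is around (465,250), with its handle at (430,274) and the cover bar near (480,268). I'll enlarge both.

```bash
python3 - <<'E'
import cv2,numpy as np
a=cv2.imread("pics/top0.png")[195:295,405:525]; cv2.imwrite("pics/topc.png",cv2.resize(a,None,fx=6,fy=6,interpolation=cv2.INTER_CUBIC))
a=cv2.imread("pics/scene0.png")[240:370,95:225]; cv2.imwrite("pics/scenec.png",cv2.resize(a,None,fx=4.5,fy=4.5,interpolation=cv2.INTER_CUBIC))
E
```

```text
(no output)
```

View pics/topc.png

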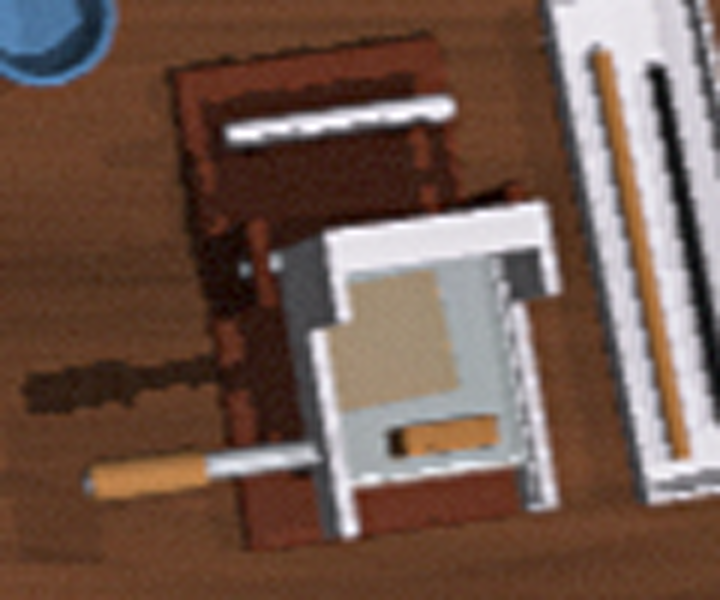

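View pics/scenec.png

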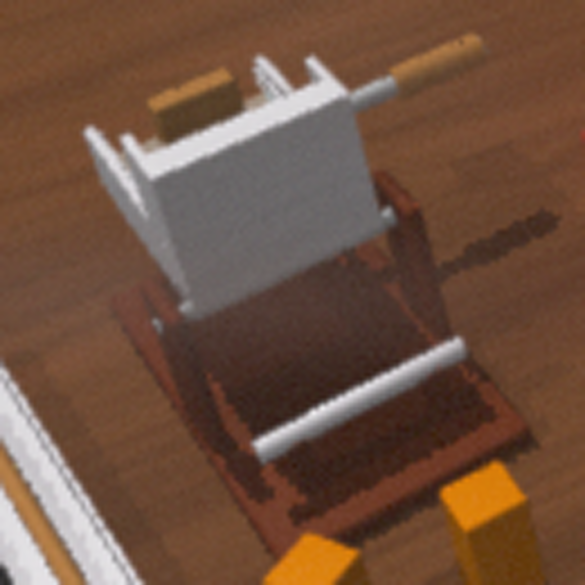

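```bash
cat > h.py <<'E'
import numpy as np,pickle
def ray(d,u,v):
    T=d["world_from_camera"]; r=T[:3,:3]@np.array([(u-d["cx"])/d["fx"],(v-d["cy"])/d["fy"],1]); return T[:3,3],r
def onz(d,u,v,z):
    c,r=ray(d,u,v); return c+r*(z-c[2])/r[2]
def tri(l):
    A=np.zeros((3,3));b=np.zeros(3)
    for d,u,v in l:
        c,r=ray(d,u,v);r=r/np.linalg.norm(r);P=np.eye(3)-np.outer(r,r);A+=P;b+=P@c
    return np.linalg.solve(A,b)
E
python3 - <<'E'
from h import *
T=pickle.load(open("top0.pkl","rb"));S=pickle.load(open("scene0.pkl","rb"))
np.set_printoptions(precision=4,suppress=True)
t=lambda u,v:(405+(u+.5)/6-.5,195+(v+.5)/6-.5); s=lambda u,v:(95+(u+.5)/4.5-.5,240+(v+.5)/4.5-.5)
def P(n,tu,su,z):
    a=onz(T,*t(*tu),z);print(n,"top",a,end=" ")
    if su: print("scene",onz(S,*s(*su),z),"tri",tri([(T,*t(*tu)),(S,*s(*su))]),end="")
    print(); return a
e1=P("grip outer",(88,484),(478,42),.083);e2=P("grip inner",(206,469),(393,78),.083)
print("len",np.linalg.norm(e1-e2),"mid",(e1+e2)/2)
P("bar top",(452,436),(188,92),.124)
a=P("base far L",(175,70),None,.01);b=P("base far R",(435,38),None,.01);c=P("base near L",(245,548),None,.01)
print("base",np.linalg.norm(a-b),np.linalg.norm(a-c),"yaws",np.degrees([np.arctan2(*(a-b)[1::-1]),np.arctan2(*(a-c)[1::-1])]),"centre",(b+c)/2)
r1=P("leaf top R",(547,203),(150,172),.147);r2=P("leaf top L",(325,232),(340,92),.147)
print("w",np.linalg.norm(r1-r2))
E
```

```text
grip outer top [ 0.5118 -0.1301  0.083 ] scene [ 0.5064 -0.1303  0.083 ] tri [ 0.5113 -0.1305  0.0861]
grip inner top [ 0.5173 -0.1758  0.083 ] scene [ 0.5117 -0.1737  0.083 ] tri [ 0.5172 -0.1748  0.087 ]
len 0.04603461825560987 mid [ 0.5145 -0.153   0.083 ]
bar top top [ 0.5277 -0.2594  0.124 ] scene [ 0.5294 -0.2615  0.124 ] tri [ 0.5276 -0.2607  0.1224]
base far L top [ 0.6836 -0.1833  0.01  ] 
base far R top [ 0.6964 -0.2908  0.01  ] 
base near L top [ 0.4877 -0.2069  0.01  ] 
base 0.10823520440293906 0.19725130313542766 yaws [96.7989  6.8831] centre [ 0.5921 -0.2488  0.01  ]
leaf top R top [ 0.6127 -0.2907  0.147 ] scene [ 0.6076 -0.2887  0.147 ] tri [ 0.6124 -0.2892  0.1507]
leaf top L top [ 0.6023 -0.208   0.147 ] scene [ 0.5982 -0.211   0.147 ] tri [ 0.6016 -0.2096  0.1486]
w 0.08335484311175714
```

Both views agree: the stand origin is about (0.602, -0.251) with yaw 6.9°. The handle is at (0.5145, -0.153, 0.083) and the cover grip at (0.5275, -0.2595, 0.119), which fits the shut-cover geometry. Next I'll work out the moves in tool axes.

```bash
cat >> h.py <<'E'
from scipy.spatial.transform import Rotation as Ro
O=np.array([.6019,-.2507,.075]);ex=np.array([.9928,.120,0]);ey=np.array([-.120,.9928,0]);ez=np.array([0,0,1.])
def rel(targets,yaw=96.9):
    from cell import env
    o=env.get_obs();R=Ro.from_euler("xyz",o["tool_rot"],degrees=True).as_matrix()
    dy=-(yaw-o["tool_rot"][2]);print("now",o["time_s"],np.round(o["tool_pos"],4),np.round(o["tool_rot"],2),"w",round(o["grip_width"],4),"F",np.round(o["force"],1),"grip",o["grasp_force"])
    for t in targets: print(np.round(t,4),"->",np.round(R.T@(np.array(t)-o["tool_pos"]),4),"turn",round((dy+180)%360-180,1))
E
python3 -c "
from h import *
rel([(.25,.6,.27),(.34,.45,.28),(.44,.30,.28),(.52,.1,.27),(.5275,-.2595,.2)])"
```

```text
now 0.1 [0.2504 0.5993 0.2087] [-1.7990e+02  1.0000e-02  1.5733e+02] w 0.0871 F [ 0.3 -0.1  0.1] grip 0.0
[0.25 0.6  0.27] -> [ 0.0007  0.0004 -0.0613] turn 60.4
[0.34 0.45 0.28] -> [-0.1402 -0.1033 -0.0712] turn 60.4
[0.44 0.3  0.28] -> [-0.2903 -0.2032 -0.071 ] turn 60.4
[0.52 0.1  0.27] -> [-0.4412 -0.3569 -0.0607] turn 60.4
[ 0.5275 -0.2595  0.2   ] -> [-0.5867 -0.6856  0.0099] turn 60.4
```

Call:
run_rows(plan={"dx":[-0.01, -0.03, -0.06, -0.09, -0.12, -0.155, -0.185, -0.215], "dy":[0, -0.02, -0.045, -0.065, -0.09, -0.11, -0.13, -0.155], "dz":[-0.04, -0.065, -0.07, -0.07, -0.07, -0.07, -0.07, -0.07], "spin":[0, 0, 5, 10, 15, 20, 25, 30], "aperture":[0.05, 0.05, 0.05, 0.05, 0.05, 0.05, 0.05, 0.05]}, force=15)

```text
time_s: 0.77
tool_pos: [0.39, 0.3723, 0.2792]
tool_rot: [-180.0, -0.0, 127.1]
force: [0.5, -0.9, -0.1]
grip_width: 0.0508
grasp_force: 0.0
```

```bash
python3 -c "
from h import *
rel([(.44,.30,.28),(.52,.1,.27),(.5275,-.2595,.2)])"
```

```text
now 0.7667 [0.39   0.3723 0.2792] [-1.7999e+02 -1.0000e-02  1.2708e+02] w 0.0508 F [ 0.5 -0.9 -0.1] grip 0.0
[0.44 0.3  0.28] -> [-0.0878 -0.0037 -0.0008] turn 30.2
[0.52 0.1  0.27] -> [-0.2956 -0.0605  0.0092] turn 30.2
[ 0.5275 -0.2595  0.2   ] -> [-0.587  -0.2712  0.0792] turn 30.2
```

Call:
run_rows(plan={"dx":[-0.04, -0.08, -0.12, -0.16, -0.2, -0.235, -0.27, -0.3], "dy":[-0.005, -0.01, -0.02, -0.03, -0.04, -0.05, -0.055, -0.065], "dz":[0, 0, 0, 0, 0, 0, 0, 0], "spin":[4, 8, 12, 16, 20, 24, 27, 30.2], "aperture":[0.05, 0.05, 0.05, 0.05, 0.05, 0.05, 0.05, 0.05]}, force=15)

```text
time_s: 1.43
tool_pos: [0.5203, 0.0934, 0.2794]
tool_rot: [180.0, 0.0, 96.9]
force: [0.6, 0.4, 0.0]
grip_width: 0.0503
grasp_force: 0.0
```

```bash
python3 -c "
from h import *
rel([(.5275,-.2595,.25),(.5275,-.2595,.2)])"
```

```text
now 1.4333 [0.5203 0.0934 0.2794] [1.7998e+02 2.0000e-02 9.6890e+01] w 0.0503 F [0.6 0.4 0. ] grip 0.0
[ 0.5275 -0.2595  0.25  ] -> [-0.3512 -0.0352  0.0295] turn -0.0
[ 0.5275 -0.2595  0.2   ] -> [-0.3512 -0.0352  0.0795] turn -0.0
```

Call:
run_rows(plan={"dx":[-0.04, -0.08, -0.12, -0.16, -0.2, -0.24, -0.28, -0.32], "dy":[-0.004, -0.008, -0.012, -0.016, -0.02, -0.024, -0.028, -0.032], "dz":[0, 0, 0, 0, 0, 0, 0, 0], "spin":[0, 0, 0, 0, 0, 0, 0, 0], "aperture":[0.05, 0.05, 0.05, 0.05, 0.05, 0.05, 0.05, 0.05]}, force=15)

```text
time_s: 2.1
tool_pos: [0.5269, -0.2274, 0.2796]
tool_rot: [180.0, -0.0, 97.1]
force: [-0.1, 0.1, 0.0]
grip_width: 0.0499
grasp_force: 0.0
```

Call:
run_rows(plan={"dx":[-0.02, -0.031, -0.031, -0.031, -0.031], "dy":[-0.002, -0.003, -0.003, -0.003, -0.003], "dz":[0.02, 0.05, 0.08, 0.08, 0.08], "spin":[0, 0, 0, 0, 0], "aperture":[0.05, 0.05, 0.05, 0.05, 0.05]})

```text
time_s: 2.52
tool_pos: [0.5272, -0.2559, 0.1983]
tool_rot: [-179.8, -0.1, 97.1]
force: [-0.1, 1.0, 0.9]
grip_width: 0.0498
grasp_force: 0.0
```

```bash
python3 -c "
from h import *
from cell import read_camera
import cv2
rel([(.5275,-.2595,.117)])
for n in ('wrist','top'):
    d=read_camera(n);pickle.dump(d,open(n+'1.pkl','wb'));cv2.imwrite('pics/'+n+'1.png',d['color'])
d=pickle.load(open('wrist1.pkl','rb'))
T=d['world_from_camera'];print(d['fx'],d['cx'],d['cy'],np.round(T,3))
import cv2
for X in ([.5275,-.2595,.124],[.5145,-.153,.083]):
    p=np.linalg.inv(T)@np.array(X+[1]);th=np.arctan2(np.hypot(p[0],p[1]),p[2]);s=d['fx']*th/np.hypot(p[0],p[1]);print('pred px',d['cx']+s*p[0],d['cy']+s*p[1])
"
```

```text
now 2.5167 [ 0.5272 -0.2559  0.1983] [-1.798e+02 -1.000e-01  9.713e+01] w 0.0498 F [-0.1  1.   0.9] grip 0.0
[ 0.5275 -0.2595  0.117 ] -> [-0.0038  0.0001  0.0813] turn 0.2
371.64829954431775 318.10953815554683 243.35959798791436 [[ 0.992  0.121  0.027  0.519]
 [ 0.124 -0.96  -0.25  -0.187]
 [-0.004  0.251 -0.968  0.373]
 [ 0.     0.     0.     1.   ]]
pred px 318.2282071374352 254.405306311608
pred px 318.83557265728126 104.71660569683627
```

View pics/wrist1.png

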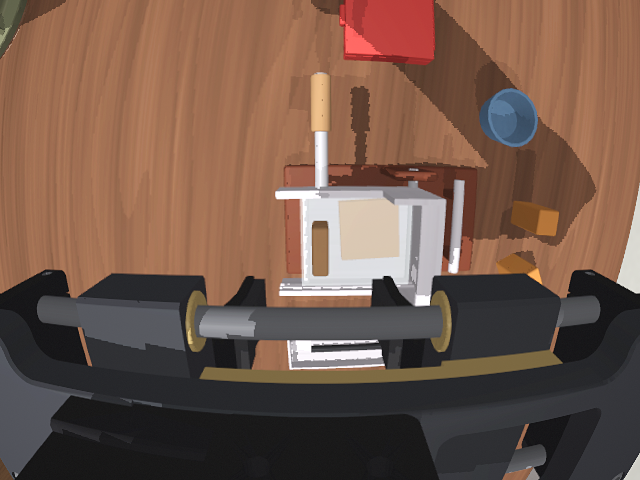

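The wrist view shows the bar at (320,248) between the fingers at (255,300) and (385,300), and the handle grip at (320,101). Both are within a few pixels of prediction, so I'll go down and pinch.

Call:
run_rows(plan={"dx":[-0.002, -0.002, -0.002, -0.002, -0.002, -0.002, -0.002, -0.002], "dy":[0.001, 0.001, 0.001, 0.001, 0.001, 0.001, 0.001, 0.001], "dz":[0.025, 0.05, 0.07, 0.08, 0.08, 0.08, 0.08, 0.08], "spin":[0, 0, 0, 0, 0, 0, 0, 0], "aperture":[0.05, 0.05, 0.05, 0.05, 0.05, 0, 0, 0]}, force=15)

```text
time_s: 3.28
tool_pos: [0.5308, -0.2591, 0.1216]
tool_rot: [179.8, 0.1, 97.1]
force: [-0.6, 0.1, 0.0]
grip_width: 0.0375
grasp_force: 0.0
```

Call:
run_rows(plan={"dx":[0, 0, 0], "dy":[0, 0, 0], "dz":[0, 0, 0], "spin":[0, 0, 0], "aperture":[0, 0, 0]})

```text
time_s: 3.53
tool_pos: [0.5298, -0.2587, 0.1202]
tool_rot: [180.0, 0.0, 97.1]
force: [-0.7, -0.3, 0.0]
grip_width: 0.0179
grasp_force: 0.0
```

```bash
python3 -c "
from h import *
p=O-.151*ex;p[2]=.117
rel([p])"
```

```text
now 3.5333 [ 0.5298 -0.2587  0.1202] [1.7995e+02 1.0000e-02 9.7120e+01] w 0.0179 F [-0.7 -0.3  0. ] grip 0.0
[ 0.452  -0.2688  0.117 ] -> [-0.0004 -0.0784  0.0031] turn 0.2
```

Call:
run_rows(plan={"dx":[0, 0, 0, 0], "dy":[-0.002, -0.002, -0.002, -0.002], "dz":[0.002, 0.002, 0.002, 0.002], "spin":[0, 0, 0, 0], "aperture":[0, 0, 0, 0]}, force=15)

```text
time_s: 3.87
tool_pos: [0.5274, -0.2589, 0.1176]
tool_rot: [-180.0, -0.0, 97.1]
force: [0.6, -0.6, -0.0]
grip_width: 0.0008
grasp_force: 0.0
```

```bash
python3 -c "
from h import *
p=O-.151*ex;p[2]=.117
rel([p])"
```

```text
now 3.8667 [ 0.5274 -0.2589  0.1176] [-1.800e+02 -1.000e-02  9.712e+01] w 0.0008 F [ 0.6 -0.6 -0. ] grip 0.0
[ 0.452  -0.2688  0.117 ] -> [-0.0005 -0.0761  0.0006] turn 0.2
```

The fingers closed on nothing, so I need to look.

```bash
python3 - <<'E'
from cell import read_camera
import cv2,numpy as np,pickle
d=read_camera("scene");pickle.dump(d,open("scene2.pkl","wb"));w=read_camera("wrist");t=read_camera("top")
for n,x in (("wrist2",w),("top2",t)): pickle.dump(x,open(n+".pkl","wb"))
a=cv2.resize(d["color"][190:340,90:240],(600,600),interpolation=cv2.INTER_CUBIC)
b=cv2.resize(w["color"][150:350,250:450],(200,200)); c=cv2.resize(t["color"][215:295,420:500],(200,200),interpolation=cv2.INTER_CUBIC)
im=np.zeros((600,800,3),np.uint8);im[:,:600]=a;im[:200,600:]=b;im[200:400,600:]=c;cv2.imwrite("pics/look2.png",im)
E
```

```text
(no output)
```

View pics/look2.png

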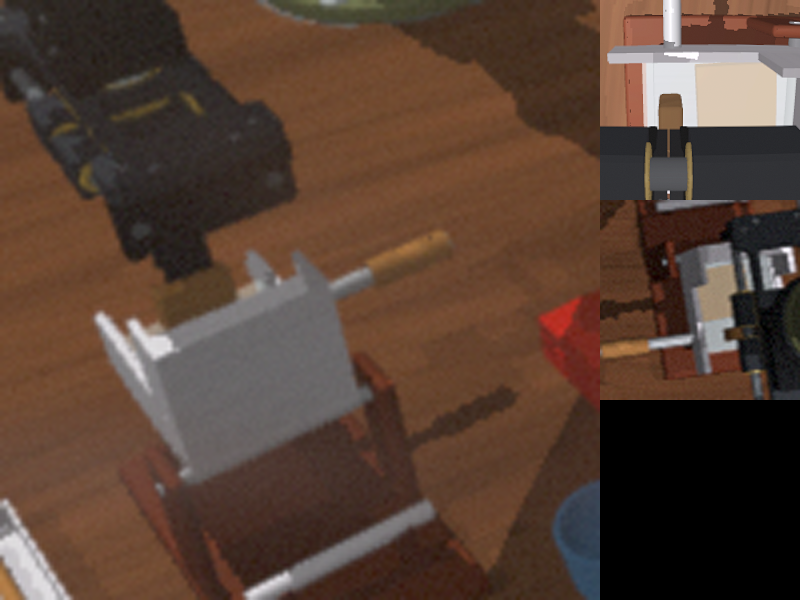

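```bash
python3 - <<'E'
from h import *
import cv2
S=pickle.load(open("scene2.pkl","rb"));W=pickle.load(open("wrist2.pkl","rb"))
def pw(d,X):
    p=(np.linalg.inv(d["world_from_camera"])@np.append(X,1))[:3]
    if d is S: return d["cx"]+d["fx"]*p[0]/p[2],d["cy"]+d["fy"]*p[1]/p[2]
    r=np.hypot(p[0],p[1]);s=d["fx"]*np.arctan2(r,p[2])/r;return d["cx"]+s*p[0],d["cy"]+s*p[1]
tcp=np.array([.5274,-.2589,.1176]);bar=O-.075*ex+[0,0,.049]
pts={"tcp":tcp,"tip":tcp-[0,0,.017]}
out=[]
for d,(u0,v0) in ((S,(95,210)),(W,(270,210))):
    k=5;a=cv2.resize(d["color"][v0:v0+120,u0:u0+80],None,fx=k,fy=k,interpolation=cv2.INTER_CUBIC)
    for n,X in pts.items():
        u,v=pw(d,X);c=(int((u-u0)*k),int((v-v0)*k));cv2.drawMarker(a,c,(0,255,0) if n=="tcp" else (255,0,255),0,14,1);print(n,np.round((u,v),1))
    for sx,sy in ((-1,-1),(-1,1),(1,1),(1,-1)):
        u,v=pw(d,bar+.006*sx*ex+.018*sy*ey);cv2.circle(a,(int((u-u0)*k),int((v-v0)*k)),3,(0,255,255),1)
    out.append(a)
cv2.imwrite("pics/ann3.png",np.hstack(out))
E
```

```text
tcp [138.4 261.7]
tip [140.5 268.4]
tcp [317.9 288.8]
tip [317.9 277.3]
```

View pics/ann3.png

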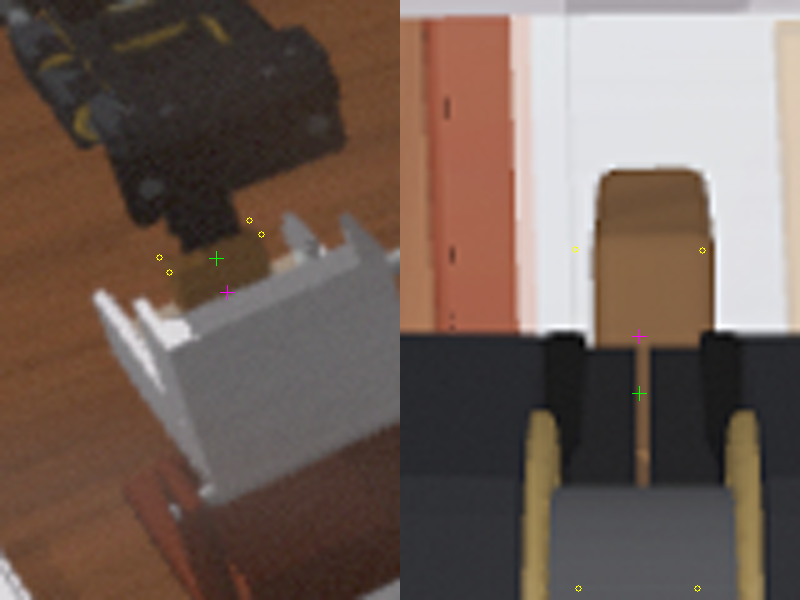

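The wrist panel shows the closed fingertips (v≈279) sitting over the bar. In the scene panel the tips end near (136,259), about 9 px above where FK puts them at (140,268). So there is a height mismatch, and I'll measure it by triangulating the handle and bar from the two wrist views.

```bash
cat >> h.py <<'E'
def fray(d,u,v):
    x,y=u-d["cx"],v-d["cy"];r=np.hypot(x,y);th=r/d["fx"];T=d["world_from_camera"]
    return T[:3,3],T[:3,:3]@np.array([x/r*np.sin(th),y/r*np.sin(th),np.cos(th)])
def mid(rays):
    A=np.zeros((3,3));b=np.zeros(3)
    for c,r in rays:
        r=r/np.linalg.norm(r);P=np.eye(3)-np.outer(r,r);A+=P;b+=P@c
    return np.linalg.solve(A,b)
def pix(d,X,fish=True):
    p=(np.linalg.inv(d["world_from_camera"])@np.append(X,1))[:3];r=np.hypot(p[0],p[1])
    s=d["fx"]*np.arctan2(r,p[2])/r if fish else d["fx"]/p[2]
    return np.round([d["cx"]+s*p[0],d["cy"]+s*p[1]],1)
E
python3 - <<'E'
from h import *
import cv2
W=[pickle.load(open(f"wrist{i}.pkl","rb")) for i in(1,2)]
for i,d in enumerate(W):
    hsv=cv2.cvtColor(d["color"],cv2.COLOR_BGR2HSV)
    print("cam",i+1,np.round(d["world_from_camera"][:3,3],4))
    for nm,m in (("tan",cv2.inRange(hsv,(8,60,90),(25,255,255))),("red",cv2.inRange(hsv,(0,200,120),(5,255,255)))):
        m[270:]=0; m=cv2.morphologyEx(m,cv2.MORPH_OPEN,np.ones((3,3)))
        n,l,st,c=cv2.connectedComponentsWithStats(m)
        for k in range(1,n):
            if 250<st[k,4]<20000 and 200<c[k,0]<520: print(nm,st[k],np.round(c[k],1))
    v=d["color"][205:285,320].astype(int); print("col320",[(205+j,*v[j]) for j in range(0,80,3)])
    print("pred grip out/in",pix(d,O-.075*ex+.130*ey+.008*ez),pix(d,O-.075*ex+.085*ey+.008*ez),"bar +y end top/bottom",pix(d,O-.075*ex+.018*ey+.049*ez),pix(d,O-.075*ex+.018*ey+.021*ez))
E
```

```text
cam 1 [ 0.5194 -0.1874  0.373 ]
tan [312 221  16  49 778] [319.5 245.2]
col320 [(205, np.int64(229), np.int64(225), np.int64(224)), (208, np.int64(229), np.int64(224), np.int64(223)), (211, np.int64(229), np.int64(225), np.int64(224)), (214, np.int64(228), np.int64(224), np.int64(223)), (217, np.int64(228), np.int64(224), np.int64(223)), (220, np.int64(202), np.int64(197), np.int64(197)), (223, np.int64(55), np.int64(79), np.int64(106)), (226, np.int64(57), np.int64(81), np.int64(109)), (229, np.int64(75), np.int64(109), np.int64(145)), (232, np.int64(82), np.int64(118), np.int64(158)), (235, np.int64(82), np.int64(118), np.int64(158)), (238, np.int64(82), np.int64(118), np.int64(158)), (241, np.int64(82), np.int64(118), np.int64(156)), (244, np.int64(82), np.int64(118), np.int64(157)), (247, np.int64(82), np.int64(118), np.int64(156)), (250, np.int64(82), np.int64(119), np.int64(157)), (253, np.int64(82), np.int64(119), np.int64(158)), (256, np.int64(82), np.int64(119), np.int64(158)), (259, np.int64(83), np.int64(119), np.int64(158)), (262, np.int64(82), np.int64(118), np.int64(158
[... 1312 characters left out ...]
), (250, np.int64(56), np.int64(80), np.int64(108)), (253, np.int64(59), np.int64(85), np.int64(113)), (256, np.int64(60), np.int64(85), np.int64(115)), (259, np.int64(68), np.int64(99), np.int64(132)), (262, np.int64(69), np.int64(101), np.int64(135)), (265, np.int64(69), np.int64(100), np.int64(135)), (268, np.int64(69), np.int64(100), np.int64(135)), (271, np.int64(68), np.int64(99), np.int64(134)), (274, np.int64(69), np.int64(100), np.int64(135)), (277, np.int64(69), np.int64(101), np.int64(135)), (280, np.int64(35), np.int64(31), np.int64(27)), (283, np.int64(36), np.int64(32), np.int64(30))]
pred grip out/in [318.7  44.7] [318.4 121.9] bar +y end top/bottom [317.9 260. ] [317.9 244.8]
```

```bash
python3 - <<'E'
from h import *
S=pickle.load(open("scene2.pkl","rb"));W=pickle.load(open("wrist2.pkl","rb"))
t=np.array([.5274,-.2589,0])
for z in(.1006,.11,.12,.13): print("tip z",z,"scene +x side, -y/mid/+y",pix(S,t+.015*ex-.0095*ey+z*ez,0),pix(S,t+.015*ex+z*ez,0),pix(S,t+.015*ex+.0095*ey+z*ez,0),"wrist front edge",pix(W,t+.0095*ey+z*ez))
for z in(.17,.195): print("body z",z,[pix(S,t+a*.095*ex+b*.0375*ey+z*ez,0) for a in(1,) for b in(-1,1)])
from cell import env
print(np.round(env.get_obs()["qpos"],1))
E
```

```text
tip z 0.1006 scene +x side, -y/mid/+y [138.6 274.2] [143.3 272.1] [148.1 270.2] wrist front edge [317.9 260.8]
tip z 0.11 scene +x side, -y/mid/+y [137.3 270.4] [142.2 268.4] [146.9 266.4] wrist front edge [317.9 266.2]
tip z 0.12 scene +x side, -y/mid/+y [136.  266.4] [140.9 264.3] [145.7 262.4] wrist front edge [317.9 272.6]
tip z 0.13 scene +x side, -y/mid/+y [134.7 262.2] [139.6 260.2] [144.4 258.3] wrist front edge [317.9 279.6]
body z 0.17 [array([129.3, 272.6]), array([171. , 255.2])]
body z 0.195 [array([125.3, 261. ]), array([168. , 243.9])]
[-10.9  17.1  40.8 100.2 -12.   67.1  40.5]
```

Fingertips and body both come out about 29 mm higher than reported, from the wrist and scene views independently, while the bar is where expected. So the tool reading is off by a constant +29 mm in z. I'll open, lower by that amount and pinch.

Call:
run_rows(plan={"dx":[0, 0, 0, 0, 0, 0], "dy":[0.001, 0.001, 0.001, 0.001, 0.001, 0.001], "dz":[0, 0, 0, 0, 0, 0], "spin":[0, 0, 0, 0, 0, 0], "aperture":[0.05, 0.05, 0.05, 0.05, 0.05, 0.05]}, force=15)

```text
time_s: 4.52
tool_pos: [0.5285, -0.2587, 0.1177]
tool_rot: [180.0, -0.0, 97.1]
force: [-0.3, 0.5, -0.1]
grip_width: 0.0326
grasp_force: 0.0
```

Call:
run_rows(plan={"dx":[0, 0, 0, 0, 0, 0, 0, 0], "dy":[0, 0, 0, 0, 0, 0, 0, 0], "dz":[0.01, 0.02, 0.026, 0.026, 0.026, 0.026, 0.026, 0.026], "spin":[0, 0, 0, 0, 0, 0, 0, 0], "aperture":[0.05, 0.05, 0.05, 0.05, 0, 0, 0, 0]})

```text
time_s: 5.18
tool_pos: [0.5288, -0.2589, 0.092]
tool_rot: [180.0, 0.0, 97.1]
force: [0.9, 0.1, -0.2]
grip_width: 0.0309
grasp_force: 0.0
```

Call:
run_rows(plan={"dx":[0, 0, 0, 0], "dy":[0, 0, 0, 0], "dz":[0, 0, 0, 0], "spin":[0, 0, 0, 0], "aperture":[0, 0, 0, 0]})

```text
time_s: 5.52
tool_pos: [0.5287, -0.2587, 0.0918]
tool_rot: [180.0, 0.0, 97.1]
force: [-1.1, -0.5, 1.0]
grip_width: 0.0118
grasp_force: 15.0
```

Pinched at 11.8 mm. Now I'll slide the cover.

Call:
run_rows(plan={"dx":[0, 0, 0, 0, 0, 0, 0, 0], "dy":[-0.008, -0.018, -0.028, -0.038, -0.048, -0.058, -0.068, -0.074], "dz":[0, 0, 0, 0, 0, 0, 0, 0], "spin":[0, 0, 0, 0, 0, 0, 0, 0], "aperture":[0, 0, 0, 0, 0, 0, 0, 0]}, force=15)

```text
time_s: 6.18
tool_pos: [0.4557, -0.2684, 0.0921]
tool_rot: [179.7, 0.1, 97.1]
force: [13.6, -1.6, -5.7]
grip_width: 0.012
grasp_force: 15.0
```

Call:
run_rows(plan={"dx":[0, 0, 0, 0], "dy":[-0.002, -0.002, -0.002, -0.002], "dz":[0, 0, 0, 0], "spin":[0, 0, 0, 0], "aperture":[0, 0, 0, 0]})

```text
time_s: 6.52
tool_pos: [0.4559, -0.2684, 0.0923]
tool_rot: [179.7, 0.2, 97.2]
force: [9.1, -3.6, -4.8]
grip_width: 0.0118
grasp_force: 15.0
```

The pull force shows the cover at its stop. Release and rise.

Call:
run_rows(plan={"dx":[0, 0, 0, 0, 0, 0], "dy":[0.002, 0.002, 0.002, 0.002, 0.002, 0.002], "dz":[0, 0, 0, 0, 0, 0], "spin":[0, 0, 0, 0, 0, 0], "aperture":[0.05, 0.05, 0.05, 0.05, 0.05, 0.05]}, force=15)

```text
time_s: 7.02
tool_pos: [0.4546, -0.2678, 0.0915]
tool_rot: [-180.0, -0.0, 97.1]
force: [0.3, 0.1, -0.5]
grip_width: 0.0433
grasp_force: 0.0
```

Call:
run_rows(plan={"dx":[0, 0, 0, 0], "dy":[0, 0, 0, 0], "dz":[-0.02, -0.05, -0.08, -0.08], "spin":[0, 0, 0, 0], "aperture":[0.05, 0.05, 0.05, 0.05]})

```text
time_s: 7.35
tool_pos: [0.458, -0.2699, 0.1772]
tool_rot: [179.5, 0.2, 97.1]
force: [1.4, -0.7, 0.5]
grip_width: 0.0494
grasp_force: 0.0
```

```bash
python3 - <<'E'
from h import *
from cell import read_camera
import cv2
w=read_camera("wrist");pickle.dump(w,open("wrist4.pkl","wb"));t=read_camera("top");pickle.dump(t,open("top4.pkl","wb"))
print("pred bar top at 75:",pix(w,O-.150*ex+.049*ez),"grip out/in",pix(w,O-.075*ex+.130*ey+.008*ez),pix(w,O-.075*ex+.085*ey+.008*ez))
c=cv2.resize(t["color"][205:295,405:525],(400,300),interpolation=cv2.INTER_CUBIC)
im=np.zeros((480,800,3),np.uint8);im[:,:400]=w["color"][:,120:520];im[:300,400:]=c;cv2.imwrite("pics/look4.png",im)
h=O-.075*ex+.1075*ey+.008*ez
rel([h+[0,0,.10],h+[0,0,-.031]])
E
```

```text
pred bar top at 75: [309.9 255.1] grip out/in [413.9  67.1] [413.8 126.6]
now 7.45 [ 0.4558 -0.2683  0.1727] [1.7985e+02 3.0000e-02 9.7120e+01] w 0.05 F [-0.4  0.5 -0.5] grip 0.0
[ 0.5145 -0.153   0.183 ] -> [ 0.1071  0.0726 -0.0101] turn 0.2
[ 0.5145 -0.153   0.052 ] -> [0.1072 0.0723 0.1209] turn 0.2
```

View pics/look4.png

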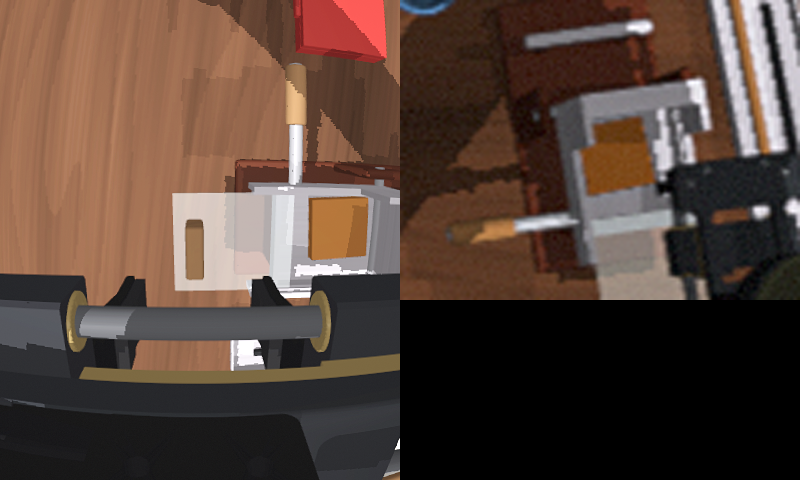

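The cover is open (bar at (315,250) in the wrist view, about 72 mm by my estimate) and the seal is visible and undisturbed. The handle grip at (416,94) is within 2 px of prediction. I'll move to the handle now.

Call:
run_rows(plan={"dx":[0.035, 0.07, 0.1, 0.108, 0.108, 0.108, 0.108, 0.108], "dy":[0.024, 0.048, 0.07, 0.0735, 0.0735, 0.0735, 0.0735, 0.0735], "dz":[-0.01, -0.01, -0.01, 0.02, 0.055, 0.09, 0.115, 0.12], "spin":[0, 0, 0, 0, 0, 0, 0, 0], "aperture":[0.05, 0.05, 0.05, 0.05, 0.05, 0.05, 0.05, 0.05]}, force=15)

```text
time_s: 8.12
tool_pos: [0.5095, -0.1504, 0.0457]
tool_rot: [-179.4, -0.1, 97.1]
force: [-0.8, 1.3, -1.1]
grip_width: 0.0503
grasp_force: 0.0
```

Call:
run_rows(plan={"dx":[0, 0], "dy":[0, 0], "dz":[0, 0], "spin":[0, 0], "aperture":[0.05, 0.05]})

```text
time_s: 8.28
tool_pos: [0.5147, -0.152, 0.052]
tool_rot: [-180.0, 0.0, 97.1]
force: [0.4, -0.1, 1.4]
grip_width: 0.0495
grasp_force: 0.0
```

```bash
python3 - <<'E'
from h import *
from cell import read_camera
import cv2
w=read_camera("wrist");pickle.dump(w,open("wrist5.pkl","wb"));s=read_camera("scene")
im=np.zeros((480,800,3),np.uint8);im[:,:400]=w["color"][:,120:520];im[:400,400:]=cv2.resize(s["color"][180:320,120:260],(400,400),interpolation=cv2.INTER_CUBIC);cv2.imwrite("pics/look5.png",im)
rel([O-.075*ex+.1075*ey+.008*ez-[0,0,.031]])
E
```

```text
now 8.3833 [ 0.516  -0.1521  0.0533] [1.7983e+02 3.0000e-02 9.7110e+01] w 0.05 F [0.4 0.3 0.2] grip 0.0
[ 0.5145 -0.153   0.052 ] -> [-0.0007 -0.0015  0.0013] turn 0.2
```

View pics/look5.png

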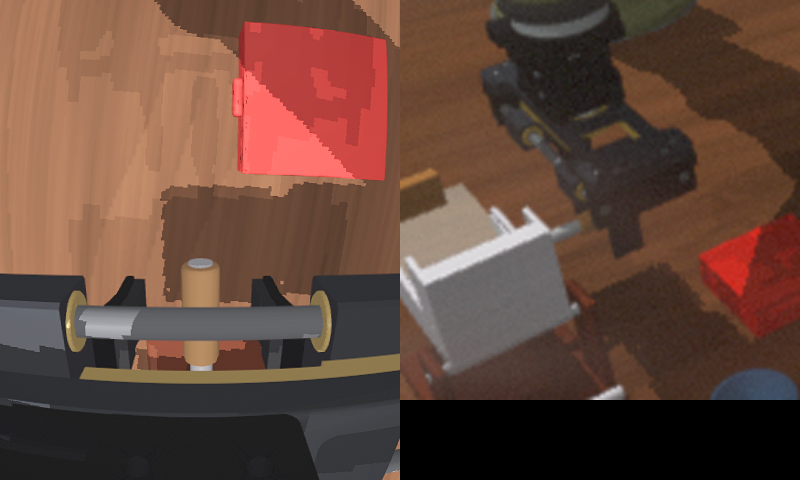

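Call:
run_rows(plan={"dx":[0, 0, 0, 0, 0, 0, 0], "dy":[0, 0, 0, 0, 0, 0, 0], "dz":[0, 0, 0, 0, 0, 0, 0], "spin":[0, 0, 0, 0, 0, 0, 0], "aperture":[0, 0, 0, 0, 0, 0, 0]}, force=15)

```text
time_s: 8.97
tool_pos: [0.5157, -0.1515, 0.0519]
tool_rot: [179.9, 0.0, 97.1]
force: [3.4, 0.2, -1.9]
grip_width: 0.0153
grasp_force: 15.0
```

```bash
python3 -c "
from h import *
rel([])
q0=0
for s in (0,.56,1.12,1.6):
  f=lambda q:np.array([-.075*np.cos(q)+.008*np.sin(q),-(.075*np.sin(q)+.008*np.cos(q))])
  print('from',s,[list(np.round(f(s+.07*k)-f(s),3)) for k in range(1,9)])"
```

```text
now 8.9667 [ 0.5157 -0.1515  0.0519] [1.7987e+02 3.0000e-02 9.7140e+01] w 0.0153 F [ 3.4  0.2 -1.9] grip 14.99824583530426
from 0 [[np.float64(0.001), np.float64(-0.005)], [np.float64(0.002), np.float64(-0.01)], [np.float64(0.003), np.float64(-0.015)], [np.float64(0.005), np.float64(-0.02)], [np.float64(0.007), np.float64(-0.025)], [np.float64(0.01), np.float64(-0.03)], [np.float64(0.013), np.float64(-0.034)], [np.float64(0.016), np.float64(-0.039)]]
from 0.56 [[np.float64(0.003), np.float64(-0.004)], [np.float64(0.007), np.float64(-0.008)], [np.float64(0.011), np.float64(-0.011)], [np.float64(0.015), np.float64(-0.015)], [np.float64(0.02), np.float64(-0.018)], [np.float64(0.024), np.float64(-0.02)], [np.float64(0.029), np.float64(-0.022)], [np.float64(0.034), np.float64(-0.024)]]
from 1.12 [[np.float64(0.005), np.float64(-0.002)], [np.float64(0.01), np.float64(-0.003)], [np.float64(0.015), np.float64(-0.004)], [np.float64(0.021), np.float64(-0.004)], [np.float64(0.026), np.float64(-0.004)], [np.float64(0.031), np.float64(-0.004)], [np.float64(0.036), np.float64(-0.004)], [np.float64(0.042), np.float64(-0.003)]]
from 1.6 [[np.float64(0.005), np.float64(0.001)], [np.float64(0.01), np.float64(0.002)], [np.float64(0.015), np.float64(0.004)], [np.float64(0.02), np.float64(0.006)], [np.float64(0.025), np.float64(0.008)], [np.float64(0.03), np.float64(0.011)], [np.float64(0.034), np.float64(0.014)], [np.float64(0.038), np.float64(0.017)]]
```

Grip width is 15.3 mm, so the handle is held. I'll follow the arc in stages.

Call:
run_rows(plan={"dx":[0, 0, 0, 0, 0, 0, 0, 0], "dy":[0.001, 0.002, 0.003, 0.005, 0.007, 0.01, 0.013, 0.016], "dz":[-0.005, -0.01, -0.015, -0.02, -0.025, -0.03, -0.034, -0.039], "spin":[0, 0, 0, 0, 0, 0, 0, 0], "aperture":[0, 0, 0, 0, 0, 0, 0, 0]}, force=15)

```text
time_s: 9.63
tool_pos: [0.5282, -0.1497, 0.0902]
tool_rot: [-179.7, -0.1, 97.1]
force: [-3.2, -0.8, -2.4]
grip_width: 0.0151
grasp_force: 15.0
```

Call:
run_rows(plan={"dx":[0, 0, 0, 0, 0, 0, 0, 0], "dy":[0.003, 0.007, 0.011, 0.015, 0.02, 0.024, 0.029, 0.034], "dz":[-0.004, -0.008, -0.011, -0.015, -0.018, -0.02, -0.022, -0.024], "spin":[0, 0, 0, 0, 0, 0, 0, 0], "aperture":[0, 0, 0, 0, 0, 0, 0, 0]})

```text
time_s: 10.3
tool_pos: [0.5622, -0.1454, 0.1171]
tool_rot: [-179.8, -0.2, 97.1]
force: [-7.7, 2.0, 10.6]
grip_width: 0.0156
grasp_force: 15.0
```

```bash
python3 -c "
from h import *
f=lambda q:O+(-.075*np.cos(q)+.008*np.sin(q))*ex+.1085*ey+(.075*np.sin(q)+.008*np.cos(q)-.031)*ez
rel([f(1.12),f(1.4),f(1.6)])"
```

```text
now 10.3 [ 0.5622 -0.1454  0.1171] [-179.77   -0.18   97.08] w 0.0156 F [-7.7  2.  10.6] grip 15.02467542886734
[ 0.5636 -0.146   0.115 ] -> [-0.0008  0.0013  0.0021] turn 0.2
[ 0.5841 -0.1436  0.1193] -> [-0.0009  0.0219 -0.0022] turn 0.2
[ 0.599  -0.1418  0.1187] -> [-0.001   0.0369 -0.0018] turn 0.2
```

Call:
run_rows(plan={"dx":[0, 0, 0, 0, 0, 0, 0, 0], "dy":[0.005, 0.01, 0.015, 0.021, 0.026, 0.031, 0.036, 0.04], "dz":[0, -0.001, -0.002, -0.002, -0.002, -0.002, -0.002, -0.001], "spin":[0, 0, 0, 0, 0, 0, 0, 0], "aperture":[0, 0, 0, 0, 0, 0, 0, 0]}, force=15)

```text
time_s: 10.97
tool_pos: [0.6051, -0.1399, 0.1166]
tool_rot: [179.9, -0.0, 97.2]
force: [-1.0, 1.5, 3.9]
grip_width: 0.0155
grasp_force: 15.0
```

```bash
python3 -c "
from h import *
f=lambda q:O+(-.075*np.cos(q)+.008*np.sin(q))*ex+.1085*ey+(.075*np.sin(q)+.008*np.cos(q)-.031)*ez
rel([f(1.12),f(1.6),f(1.7),f(1.8),f(1.9),f(2.0),f(2.03)])"
```

```text
now 10.9667 [ 0.6051 -0.1399  0.1166] [ 1.799e+02 -3.000e-02  9.716e+01] w 0.0155 F [-1.   1.5  3.9] grip 15.03419968066737
[ 0.5636 -0.146   0.115 ] -> [-0.0009 -0.042   0.0015] turn 0.3
[ 0.599  -0.1418  0.1187] -> [-0.0011 -0.0063 -0.0022] turn 0.3
[ 0.6063 -0.1409  0.1173] -> [-0.0011  0.0011 -0.0008] turn 0.3
[ 0.6135 -0.14    0.1152] -> [-0.0011  0.0083  0.0014] turn 0.3
[ 0.6205 -0.1392  0.1124] -> [-0.0012  0.0153  0.0042] turn 0.3
[ 0.6271 -0.1384  0.1089] -> [-0.0012  0.022   0.0078] turn 0.3
[ 0.629  -0.1381  0.1077] -> [-0.0012  0.0239  0.0089] turn 0.3
```

Call:
run_rows(plan={"dx":[0, 0, 0, 0, 0, 0, 0, 0], "dy":[0.004, 0.008, 0.012, 0.015, 0.018, 0.021, 0.024, 0.024], "dz":[0, 0.001, 0.003, 0.004, 0.006, 0.007, 0.009, 0.009], "spin":[0, 0, 0, 0, 0, 0, 0, 0], "aperture":[0, 0, 0, 0, 0, 0, 0, 0]}, force=15)

```text
time_s: 11.63
tool_pos: [0.628, -0.137, 0.1057]
tool_rot: [-180.0, -0.0, 97.1]
force: [0.4, 2.5, -1.4]
grip_width: 0.0151
grasp_force: 15.1
```

Call:
run_rows(plan={"dx":[0, 0, 0, 0, 0, 0], "dy":[0, 0, 0, 0, 0, 0], "dz":[0, 0, 0, 0, 0, 0], "spin":[0, 0, 0, 0, 0, 0], "aperture":[0, 0, 0, 0, 0, 0]})

```text
time_s: 12.13
tool_pos: [0.6272, -0.1372, 0.1062]
tool_rot: [-179.9, -0.0, 97.1]
force: [-2.2, 2.0, -5.5]
grip_width: 0.0151
grasp_force: 15.1
```

```bash
python3 - <<'E'
from h import *
from cell import read_camera
import cv2
f=lambda q:O+(-.075*np.cos(q)+.008*np.sin(q))*ex+.1085*ey+(.075*np.sin(q)+.008*np.cos(q)-.031)*ez
rel([f(1.9),f(2.0)])
t=read_camera("top")["color"];s=read_camera("scene")["color"];w=read_camera("wrist")["color"]
im=np.zeros((600,800,3),np.uint8);im[:400,:400]=cv2.resize(s[180:320,90:230],(400,400),interpolation=cv2.INTER_CUBIC);im[:300,400:]=cv2.resize(t[195:285,405:525],(400,300),interpolation=cv2.INTER_CUBIC);im[300:,400:]=w[150:450,120:520];cv2.imwrite("pics/look6.png",im)
E
```

```text
now 12.1333 [ 0.6272 -0.1372  0.1062] [-1.7994e+02 -4.0000e-02  9.7120e+01] w 0.0151 F [-2.2  2.  -5.5] grip 15.104896612465382
[ 0.6205 -0.1392  0.1124] -> [-0.0011 -0.0069 -0.0061] turn 0.2
[ 0.6271 -0.1384  0.1089] -> [-0.0011 -0.0003 -0.0026] turn 0.2
```

View pics/look6.png

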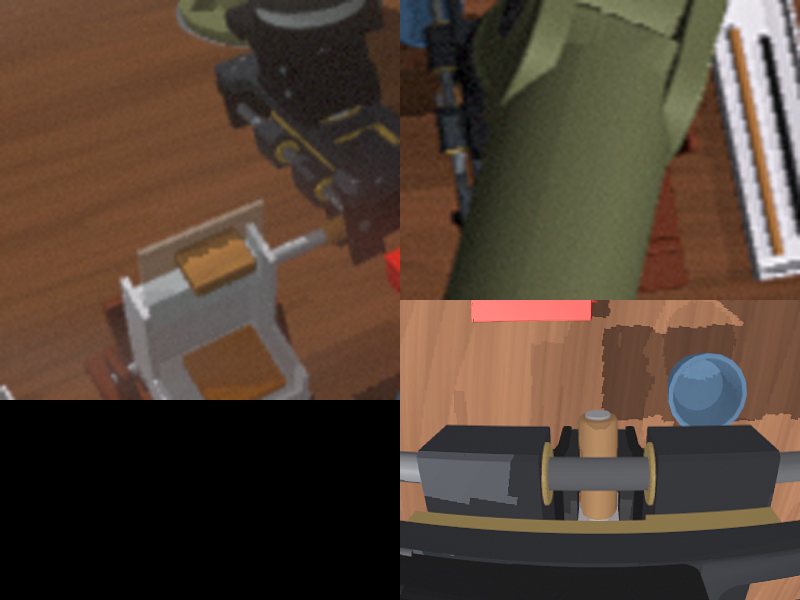

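The scene panel shows the tray over at its stop, with the seal lying flat on the second leaf at (235,365) and the cover still out. I'll release, rise and check.

Call:
run_rows(plan={"dx":[0, 0, 0, 0, 0, 0, 0], "dy":[0, 0, 0, 0, 0, 0, 0], "dz":[0, 0, 0, 0, 0, 0, 0], "spin":[0, 0, 0, 0, 0, 0, 0], "aperture":[0.05, 0.05, 0.05, 0.05, 0.05, 0.05, 0.05]}, force=15)

```text
time_s: 12.87
tool_pos: [0.628, -0.1378, 0.1069]
tool_rot: [180.0, 0.0, 97.1]
force: [0.0, -0.4, 0.1]
grip_width: 0.0481
grasp_force: 0.0
```

Call:
run_rows(plan={"dx":[0, 0, 0.02, 0.05, 0.08, 0.11, 0.14, 0.17], "dy":[0, 0, 0, 0, 0, 0, -0.02, -0.04], "dz":[-0.02, -0.05, -0.09, -0.11, -0.13, -0.14, -0.14, -0.14], "spin":[0, 0, 0, 0, 0, 0, 0, 0], "aperture":[0.05, 0.05, 0.05, 0.05, 0.05, 0.05, 0.05, 0.05]})

```text
time_s: 13.53
tool_pos: [0.5672, 0.0276, 0.2474]
tool_rot: [179.9, 0.0, 97.1]
force: [-0.5, 0.3, -0.9]
grip_width: 0.0501
grasp_force: 0.0
```

Call:
run_rows(plan={"dx":[0.04, 0.08, 0.08, 0.08, 0.08, 0.08], "dy":[0, 0, 0, 0, 0, 0], "dz":[0, 0, 0, 0, 0, 0], "spin":[0, 0, 0, 0, 0, 0], "aperture":[0.05, 0.05, 0.05, 0.05, 0.05, 0.05]})

```text
time_s: 14.03
tool_pos: [0.5575, 0.1037, 0.2468]
tool_rot: [180.0, 0.0, 97.0]
force: [-0.0, 1.0, -0.7]
grip_width: 0.0496
grasp_force: 0.0
```

```bash
python3 - <<'E'
from h import *
from cell import read_camera
import cv2
rel([])
T=read_camera("top");S=read_camera("scene");t=T["color"];s=S["color"]
f=lambda q:O+(-.075*np.cos(q)+.008*np.sin(q))*ex+.1075*ey+(.075*np.sin(q)+.008*np.cos(q))*ez
for q in(1.8,1.9,2.0):print(q,"pred handle mid top",pix(T,f(q),0),"scene",pix(S,f(q),0))
im=np.zeros((600,800,3),np.uint8);im[:500,:400]=cv2.resize(s[220:370,90:210],(400,500),interpolation=cv2.INTER_CUBIC);im[:400,400:]=cv2.resize(t[180:300,390:510],(400,400),interpolation=cv2.INTER_CUBIC);cv2.imwrite("pics/look7.png",im)
E
```

```text
now 14.0333 [0.5575 0.1037 0.2468] [1.7998e+02 5.0000e-02 9.6980e+01] w 0.0496 F [-0.   1.  -0.7] grip 0.0
1.8 pred handle mid top [428.4 228.4] scene [209.3 252. ]
1.9 pred handle mid top [427.7 225.4] scene [211.3 254.9]
2.0 pred handle mid top [427.  222.6] scene [213.3 258.1]
```

View pics/look7.png

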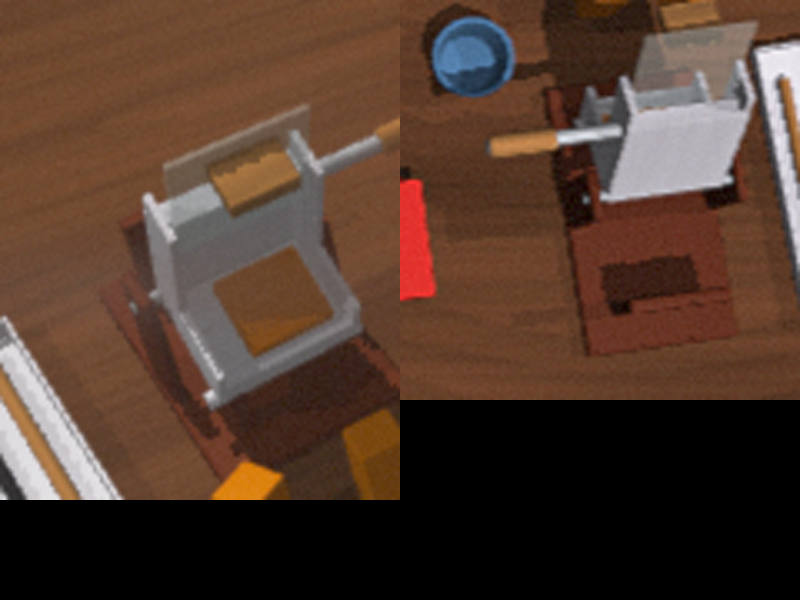

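The handle at top-view pixel (427.5, 223.5) matches tilt ≈2.0. The seal lies flat on the second leaf, the cover is still out, and the other things in view are undisturbed. I'll hand it in.

```bash
python3 -c "
from cell import env
print(env.sign_off())"
```

```text
the job is handed in; nothing more can be done
None
```

I handed the job in at about 14 s: the cover is open, the tray rests on its far stop (tilt about 2.0 rad) and the seal lies flat on the second leaf, with no verdict returned and the upward face judged only by the tumble, since the pictures are too coarse to show the carving.

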